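# Load a sample jar into the analyser through its sprung flap

## Robot

A 6-joint arm with a two-finger parallel gripper is mounted at the origin on a cart in front of the work surface, level with it; the furniture and walls round the work are solid. World frame = base frame: x ahead of the robot, y to its left, z up, the work surface at z = 0. Lengths are in m, angles in degrees, forces in N, time in s.
With the tool pointing down it reaches from about 0.35 to 0.725 m from the base axis. Payload 4.3 kg.
Tool frame: the origin (TCP) lies between the finger pads; the fingertips stand 14 mm ahead of it and the grasp point (between the pads) lies 5 mm behind it; z points along the fingers, y is the line along which they close (so a half turn about z gives the same grasp; the last joint's range is limited). The gripper opens to 85 mm and grips with 20 to 120 N. Pads are 22 mm wide; open, the fingers measure 114 mm over their backs; the gripper's body (76 mm by 85 mm) begins 54 mm behind the grasp point. The pads swing forward as they close: fully open they stand 13 mm farther back than shut.
Start: joints at [-71.58, 21.618, 4.641, 73.018, 0, 83.68], TCP at [0.241, -0.522, 0.245] pointing down, gripper open.
Joint ranges: [-156.06, 156.06], [-48.1, 94.91], [-58.44, 69.94], [-101.28, 121.22], [-78.64, 73.56], [-180, 180]. Speed limits (degrees/s): [147.25, 147.25, 180, 180, 180, 180].

## Interface

Orientations are given as [roll, pitch, yaw] about the fixed x, y, z axes, in that order (R = Rz(yaw) Ry(pitch) Rx(roll)).
In Python, from bench import manip gives the robot as it stands.
- The arm moves only by the tool carry_out, never from a script. Its arguments are lists of equal length, an entry for each row: "hand": the opening, from 0 (shut) to 1 (fully open); "translation": the shift along the world's x, y, z in mm, a list of three; "turn": the turn about the world's z in degrees. In form: {"hand": [hand, ...], "translation": [[x, y, z], ...], "turn": [turn, ...]}. A call has 1 to 20 rows; each row shifts and turns the commanded pose from where the row before left it; what a row does not reach is not made up. A row lasts 1/10 s, in which the tool goes at most 50 mm and 8.59 degrees, less where a joint would pass 70% of its speed; a pose out of reach is approached as far as the arm can. A call is refused whole if a number of a shift passes 50 or a number of a turn 8.59, either way. A call with a gripper value outside its range is refused whole. The fingers move at their own pace and stop on an object; the grip force is fixed at half the most. Time passes only in rows, so rows that do not move let the fingers close. It gives the time, the measured TCP pose, the force, the opening and the grip force at its end, in the units of the state.
- manip.read_state(): the state, without advancing time (a new reading comes with each control period).
- manip.get_image(name): name is "scene" or "top" or "wrist"; returns the picture (384x512x3 uint8, red, green, blue); there is no depth.
- manip.calibration(name): a dict with "fovy" (degrees; the focal length in pixels is half the picture's height over the tangent of half this angle, whatever the lens; pixels are square), "cx", "cy" (the principal point, pixels), "D" ([k1, k2, p1, p2, k3] as OpenCV has them; the pictures are not rectified), "extrinsics" (4x4, takes a point from camera to world coordinates). Camera axes: x right, y down, z forward; pixel columns grow to the right and rows downward; lengths in m; the calibration is good to about 2 mm. A picture is of the moment at which its call begins: read the wrist's pose just before it. calibration takes no time and is no camera call; for the wrist camera it gives the pose at the moment of the call.
- manip.job_done(): hands the job in; it is judged then, once.
The state is a dict: "clock": time; "q": joint angles; "dq": joint speeds; "joint_efforts": joint torques, N m; "position": TCP position; "tool_rot": TCP orientation; "force": force on the tool from outside, world axes, zero at the start; "torque": the same for the moment, N m; "width": finger opening in m; "gripper_force": force on a finger pad.
Only numpy, scipy, OpenCV 4.12 (cv2) and the standard library are available. Lean on these libraries where they do the work, as an engineer would, in place of code of your own. Each camera call takes 0.05 s, during which the arm holds its last target. There are 200 camera calls.

## Task

Load the sample for a wear-debris reading: stand the low screw-lid jar upright on the analyser's lane, between the ram and the flap, and let go of it. Then push the ram in to send the jar through the sprung flap until you feel it come up against the sprung measuring head hidden inside; press it home gently, the head is delicate. Draw the ram right back so that the flap swings shut behind the jar, and leave the beaker and the bottle standing where they are.

Things in the scene. Friction and masses are not known exactly. Their poses are not given: they have to be found in the camera images.
- jar: Low round white jar with a wider ribbed blue screw lid; lid 45.6 mm across (z 23 to 36), body 43 mm across, 36 mm high, 0.15 to 0.3 kg, closed, rigid. Origin: centre of its underside, z up. The lowest and widest of the three loose vessels left of the lane (a like jar far off at the right end of the bench is not meant). Grip it round the lid from above.
- analyser: Grey bench analyser: hood 140 wide, 180 deep, 92 mm high (pod on the rear of its roof to 112), flat apron reaching 227 mm out in front. Fixed; its place and angle vary. Origin: bench level, under the middle of the front face, in the plane of the shut flap. x points along the lane into the hood (pushing direction), z up. Front opening 52 wide, up to 68 mm above the bench.
- lane_spot (a point): The jar's place: on the lane floor, 6 mm above the bench, on the centre line, 42 mm in front of the flap (x = -42 mm of the analyser; axes the same). Two round rails, tops 14 mm above the bench, 49 mm apart inside, run along the lane from 88 mm before the flap to 130 mm behind it and guide the jar.
- ram (a joint): Travel of the hand ram along the lane, m: 0 = drawn right back against its end stop, grows as it is pushed in, up to 0.190. Slides with about 1 N of friction and stays where it is left; starts 0 to 6 mm in. Its push plate is 34 mm wide; its 14 mm wide bar reaches 36 mm above the bench.
- ram_face (a point): Middle of the ram's push plate front face, 26 mm above the bench; at ram travel 0 it is 80 mm in front of the flap (x = -80 mm of the analyser).
- ram_knob (a point): Centre of the black knob on top of the ram's outer end, 23 mm across, 68 mm above the bench (knob top 80 mm), 127 mm behind the push plate. Grip it from above, fingers across the lane; fingertips should stay above 40 mm to clear the ram's bar.
- flap (a joint): Angle of the steel flap, rad: 0 = shut (hanging), grows as it swings inward, at most 1.5; it cannot open outward. 48 wide, 60 long, hinged along its top edge 68 mm above the bench. It lies on the jar's lid until the jar's rear is about 56 mm past the front face (the ram then takes 5 to 8 N in all), then on the ram's bar (about 3 N) until the ram is out.
- measuring_head: Fixed at the back in the hood, unseen; origin on the lane floor at the flap, axes as the analyser's. Carries a round sprung pad facing the flap. The pad's depth is not reported: face anywhere 106 to 138 mm behind the flap, so the jar meets it at a ram travel of 0.140 to 0.173, found only by feel. The pad yields 1 mm per 3.5 N, at most 6 mm; more than 10 N harms it.
- beaker: Loose 50 ml glass beaker with some oil in it, 45 mm across, 58 mm high. Origin: centre of its underside. A bystander; let it be.
- bottle: Loose small clear bottle with a narrow screw cap, 34 mm across, 69 mm high. Origin: centre of its underside. A bystander; let it be.
Not all that is in view belongs to the job. What is meant by the jar is not yellow, and is the smaller of those in its own colour.

How it is judged (in metres and radians):
On the way, in this order (a step that is already met when the one before it is completed fails the run):
1. the jar stands upright on the lane between the ram and the flap, let go of (x of jar in the frame of analyser between -0.075 and -0.02 m and y of jar in the frame of analyser between -0.006 and 0.006 m and z of jar in the frame of analyser between 0.003 and 0.009 m and angle between jar's own z axis and vertical below 0.1 rad and contact force between the fingers and jar below 0.2 N), for 0.2 s.
2. the ram has pushed the jar through the flap and presses it against the measuring head (value of joint ram above 0.13 m and contact force between jar and measuring_head above 1 N), for 0.1 s.
At the end, for the whole second after the job is handed in: The jar stands upright inside the hood behind the flap (its centre more than 75 mm past the front face), at rest and still touching the measuring head's pad (at least 0.1 N); the flap is shut (within 0.08 rad) and the ram is drawn back to within 15 mm of its end stop (contact force between jar and measuring_head above 0.1 N and x of jar in the frame of analyser above 0.075 m and z of jar in the frame of analyser below 0.009 m and angle between jar's own z axis and vertical below 0.12 rad and linear speed of jar below 0.01 m/s and value of joint flap below 0.08 rad and value of joint ram below 0.015 m).
It fails at once if the measuring head is pressed with more than 10 N (contact force between jar and measuring_head above 10 N).
It fails at once if the beaker or the bottle is shifted by more than 30 mm or tipped (distance of any of beaker, bottle from where it was at the start of the episode above 0.03 m or angle between any of beaker, bottle's own z axis and vertical above 0.4 rad).
It also fails if it takes over 72 s, if anything falls off the work surface, if the arm or the gripper's body presses on something with over 40 N, if the wrist force passes 120 N, or if a joint passes its speed limit or range.

## Working session

There is one attempt and no reset: what is moved stays moved. The work goes in short steps, Python scripts to look and compute and a tool call to move; the robot and the scene stay as the last step left them, time stands still between calls to the robot, and variables do not carry over. Pictures are saved under pics/ and viewed, at most 10 in all, crops included, and the job is handed in when it is done.

Besides the shell and the picture viewer there is one more tool, called after "Request:" as name([rows], argument=value, ...), one row to a line, values as JSON. carry_out: Moves the arm, as the interface text tells. Its arguments: {"type":"object","properties":{"hand":{"type":"array"},"translation":{"type":"array"},"turn":{"type":"array"}},"required":["hand","translation","turn"]}

```bash
mkdir -p pics
cat > h.py <<'E'
import numpy as np, cv2
from bench import manip
def cam(n):
    c=manip.calibration(n); f=192/np.tan(np.radians(c["fovy"])/2)
    K=np.array([[f,0,c["cx"]],[0,f,c["cy"]],[0,0,1.]]); return K,np.array(c["D"],float),np.array(c["extrinsics"])
def ray(px,z,C):
    K,D,T=C; p=cv2.undistortPoints(np.array(px,float).reshape(-1,1,2),K,D).reshape(-1,2)
    d=np.c_[p,np.ones(len(p))]@T[:3,:3].T; o=T[:3,3]
    return o+d*((z-o[2])/d[:,2])[:,None]
def proj(P,C):
    K,D,T=C; Ti=np.linalg.inv(T); return cv2.projectPoints(np.array(P,float).reshape(-1,3),cv2.Rodrigues(Ti[:3,:3])[0],Ti[:3,3],K,D)[0].reshape(-1,2)
def shot(n,f):
    C=cam(n); im=manip.get_image(n); np.savez('pics/'+f+'.npz',im=im,K=C[0],D=C[1],T=C[2]); cv2.imwrite('pics/'+f+'.png',im[:,:,::-1]); return im,C
def load(f):
    z=np.load('pics/'+f+'.npz'); return z['im'],(z['K'],z['D'],z['T'])
E
python3 - <<'E'
from h import *
a,_=shot('top','t0'); b,_=shot('scene','s0')
cv2.imwrite('pics/t0b.png',cv2.resize(a[:,:,::-1],(800,600)))
cv2.imwrite('pics/s0b.png',cv2.resize(b[:,:,::-1],(800,600)))
print(manip.read_state())
E
```

```text
{'clock': 0.1, 'q': array([-7.15800350e+01,  2.16572470e+01,  4.57091849e+00,  7.30169006e+01,
        8.52402971e-05,  8.36792082e+01]), 'dq': array([-0.0496795 , -0.19898888,  0.23301008, -0.09219086,  0.00348139,
        0.04717351]), 'joint_efforts': array([ 3.57140507e-04, -4.64692783e+01,  2.70582891e+01,  1.20932685e-02,
       -1.40254233e-04, -3.84648217e-06]), 'position': array([ 0.24046684, -0.52169914,  0.24446112]), 'tool_rot': array([-1.79897408e+02, -1.14497203e-02,  2.47407465e+01]), 'force': array([ 0.20891567, -0.02911976,  0.28050477]), 'torque': array([0.04133642, 0.03987057, 0.03566695]), 'gripper_force': 0.0, 'width': 0.08564940303634935}
```

View pics/t0b.png

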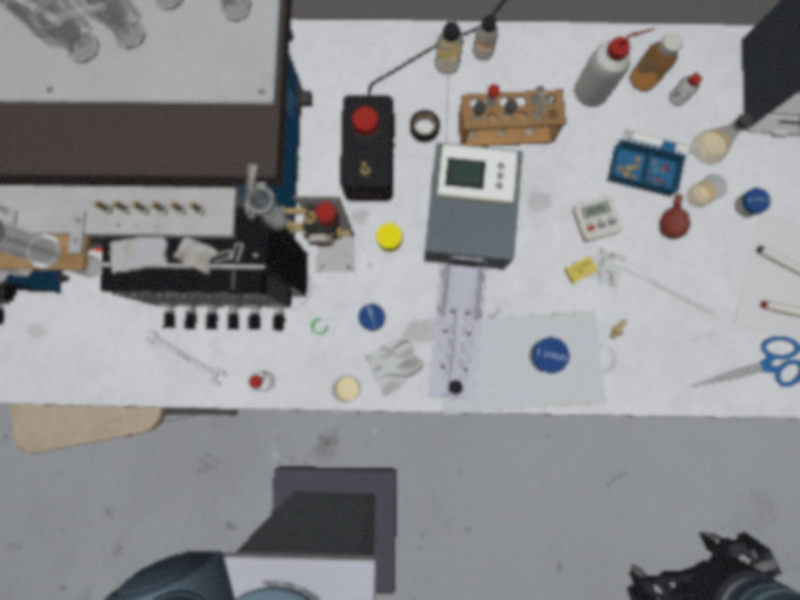

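View pics/s0b.png

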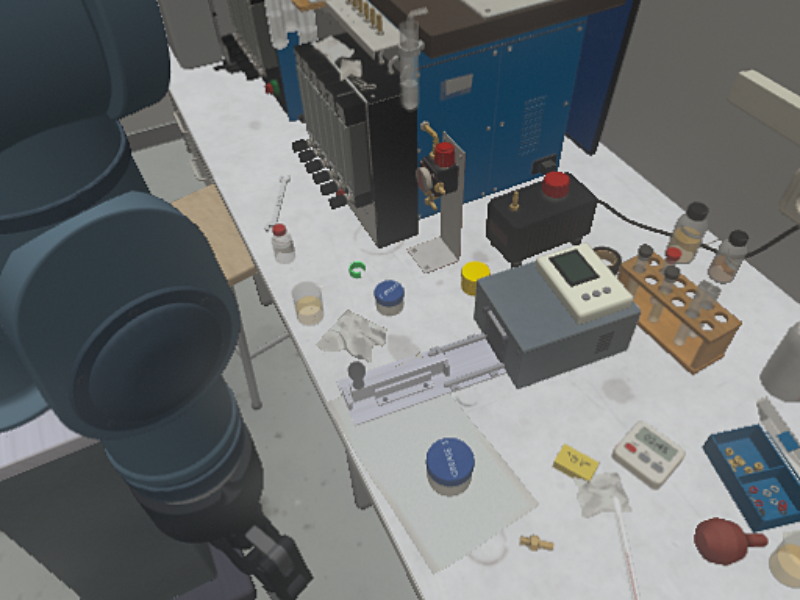

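The top view shows the jar (smaller blue lid) at about (371,317) of the 800-wide picture, the knob at (456,387), hood front corners near (427,262) and (515,267), the beaker at (347,388) and the bottle at (258,381). The yellow pot and the large blue jar are decoys.

Run:
```python
from h import *
im,C=load('t0')
hsv=cv2.cvtColor(im,cv2.COLOR_RGB2HSV)
m=cv2.inRange(hsv,(105,90,40),(130,255,255))
def comp(m,x0,x1,y0,y1):
    s=np.zeros_like(m); s[y0:y1,x0:x1]=m[y0:y1,x0:x1]
    n,l,st,c=cv2.connectedComponentsWithStats(s); i=1+np.argmax(st[1:,4]); return c[i],st[i]
c,s=comp(m,225,255,190,220); print('jar px',c,s,ray(c,0.036,C))
k=cv2.inRange(hsv,(0,0,0),(179,255,80)); c,s=comp(k,280,305,235,262); print('knob',c,s,ray(c,0.072,C))
print('T',C[2][:3,3])
cv2.imwrite('pics/t0c.png',cv2.resize(im[85:265,262:342,::-1],None,fx=3.3,fy=3.3,interpolation=cv2.INTER_CUBIC))
im,C2=load('s0'); hsv=cv2.cvtColor(im,cv2.COLOR_RGB2HSV)
m=cv2.inRange(hsv,(105,90,40),(130,255,255)); c2,s2=comp(m,235,265,175,205); print('jar scene',c2,s2,ray(c2,0.034,C2))
```

```text
jar px [237.46111111 202.66666667] [230 195  16  16 180] [[ 0.53771257 -0.1459532   0.036     ]]
knob [291.         247.24390244] [288 244   7   7  41] [[ 0.42854588 -0.28033836  0.072     ]]
T [ 0.45014398 -0.20873844  0.92598821]
jar scene [248.50295858 186.01183432] [240 180  18  13 169] [[ 0.54080575 -0.14397244  0.034     ]]
```

View pics/t0c.png

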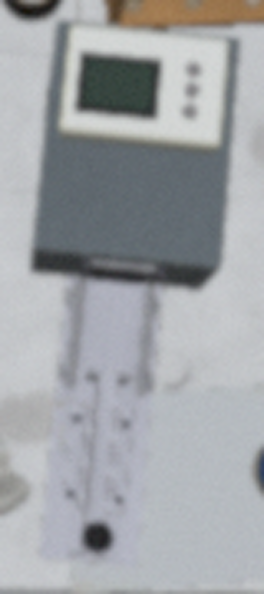

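The crop shows the knob at (97,537) and the hood's front roof edge around y≈255–270, which is too blurry for a fine lane fit, so I'll look closer with the wrist camera.

Request:
carry_out([
  [20,30,10],
  [25,35,10],
  [25,35,10],
  [25,35,10],
  [25,35,10],
  [25,35,5],
  [25,35,0],
  [25,30,0],
  [20,20,0],
  [0,0,0],
  [0,0,0],
], hand=[1,1,1,1,1,1,1,1,1,1,1], turn=[-4,-4,-4,-4,-4,-4,-4,0,0,0,0])

```text
clock: 1.2
position: [0.4556, -0.2318, 0.2999]
tool_rot: [180.0, 0.1, -3.2]
force: [0.9, -0.4, -1.0]
width: 0.0853
gripper_force: 0.0
```

Run:
```python
from h import *
s=manip.read_state(); print(s['clock'],s['position'],s['tool_rot'],s['q'])
im,C=shot('wrist','w1'); print(C[2],C[1])
cv2.imwrite('pics/w1b.png',cv2.resize(im[:,:,::-1],(800,600)))
```

```text
1.2 [ 0.45558388 -0.23183316  0.29987364] [ 1.79997451e+02  6.81338703e-02 -3.17508295e+00] [-3.40617433e+01  1.36422042e+01  1.60504624e+00  7.80200049e+01
 -3.71636843e-02  1.49113357e+02]
[[-0.05679428 -0.95042039 -0.30573762  0.53422205]
 [-0.99838522  0.05370886  0.01850142 -0.23714322]
 [-0.00116331  0.3062947  -0.95193603  0.42874125]
 [ 0.          0.          0.          1.        ]] [-0.01033709  0.          0.          0.          0.        ]
```

View pics/w1b.png

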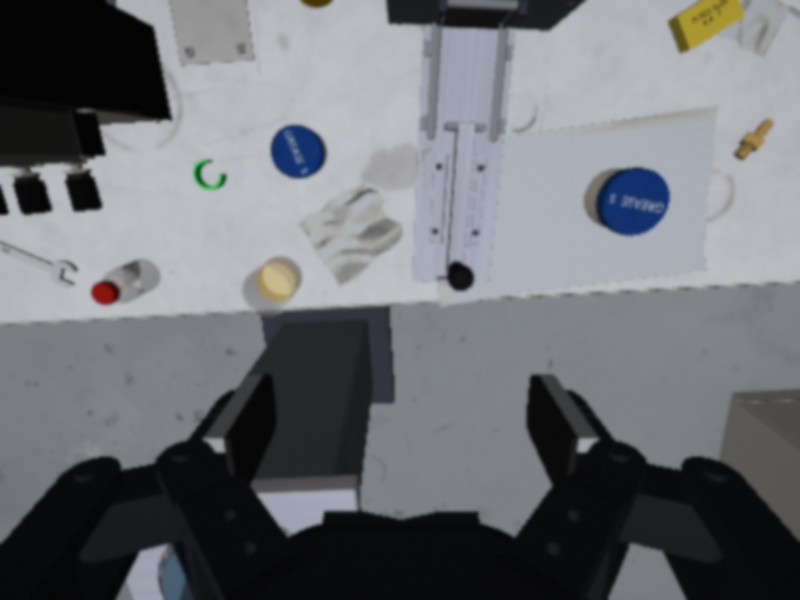

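The wrist view shows the jar at (298,152), rails between x≈430 and 505 from y≈28 to 138, the knob at (460,276), the beaker at (277,280) and the bottle at (105,292). I'll take a zoomed crop of the lane for the axis.

Run:
```python
from h import *
im,C=load('w1')
cv2.imwrite('pics/w1c.png',cv2.resize(im[0:195,240:350,::-1],None,fx=3,fy=3,interpolation=cv2.INTER_CUBIC))
hsv=cv2.cvtColor(im,cv2.COLOR_RGB2HSV)
m=cv2.inRange(hsv,(105,120,40),(130,255,255)); m[:, 230:]=0; m[130:]=0; m[:60]=0
n,l,st,c=cv2.connectedComponentsWithStats(m); i=1+np.argmax(st[1:,4])
pts=np.argwhere(l==i)[:,::-1]; hull=cv2.convexHull(pts.astype(np.int32)); 
print('jar',c[i],st[i],ray(c[i],0.036,C), ray(c[i],0.03,C), cv2.fitEllipse(hull))
print('beaker',ray([[277*.64,280*.64]],0.01,C),'bottle',ray([[105*.64,292*.64]],0.069,C))
k=cv2.inRange(hsv,(0,0,0),(179,255,60)); k[:160]=0;k[195:]=0;k[:,:275]=0;k[:,320:]=0
n,l,st,c=cv2.connectedComponentsWithStats(k); i=1+np.argmax(st[1:,4]); print('knob',c[i],st[i],ray(c[i],.07,C))
```

```text
jar [189.92708333  96.70963542] [174  81  33  32 768] [[ 0.54161751 -0.14796537  0.036     ]] [[ 0.54173049 -0.14660297  0.03      ]] ((189.7982940673828, 96.6263198852539), (31.440704345703125, 33.541324615478516), 133.65296936035156)
beaker [[ 0.42118048 -0.10646414  0.01      ]] bottle [[0.43484238 0.02686993 0.069     ]]
knob [293.73557692 176.39903846] [286 168  17  17 208] [[ 0.43244953 -0.28105284  0.07      ]]
```

View pics/w1c.png

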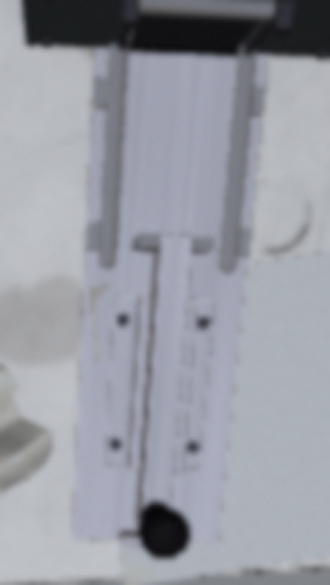

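The crop shows the rails' inner edges: left (125,60)→(116,262) and right (236,65)→(222,265). The push plate spans x 134–211 at y≈243, and the knob is at (164,530).

Run:
```python
from h import *
im,C=load('w1')
f=lambda p,z: ray(np.array(p,float)/3+[240-.33,-.33],z,C)
L=f([[125,60],[116,262]],.010);R=f([[236,65],[222,265]],.010)
print(L,R)
def ang(a):d=a[1]-a[0];return np.degrees(np.arctan2(-d[1],-d[0]))
print(ang(L),ang(R))
A=f([[97,55],[75,535]],.004);B=f([[265,60],[217,540]],.004); print('apron',A,B,ang(A),ang(B))
print('plate',f([[134,243],[211,243]],.036)); 
e=f([[107,266],[229,270]],.012); print('rail ends',e)
k=f([[164,530]],.070)[0];print('knob',k)
# axis
m1=(L[0]+R[0])/2;m2=(L[1]+R[1])/2; th=ang(np.array([m1,m2])); print('mid',m1,m2,th, np.hypot(*(L[0]-R[0])[:2]),np.hypot(*(L[1]-R[1])[:2]))
for t in (th,(ang(A)+ang(B))/2):
    u=np.array([np.cos(np.radians(t)),np.sin(np.radians(t))]);n=np.array([-u[1],u[0]])
    for P in (m1,m2,k,e.mean(0),f([[172.5,243]],.036)[0],(A+B).mean(0)/2): print(round(t,2),'along',P[:2]@u,'across',P[:2]@n)
```

```text
[[ 0.63198264 -0.27553901  0.01      ]
 [ 0.54794095 -0.26875479  0.01      ]] [[ 0.62730254 -0.32456155  0.01      ]
 [ 0.54380874 -0.31871498  0.01      ]]
-4.615164052647981 -4.0055447420892625
apron [[ 0.63607071 -0.26363529  0.004     ]
 [ 0.4136865  -0.24314698  0.004     ]] [[ 0.62992149 -0.33879361  0.004     ]
 [ 0.40671021 -0.31798905  0.004     ]] -5.263814242227842 -5.324909630752228
plate [[ 0.55452317 -0.27495662  0.036     ]
 [ 0.55263455 -0.3087747   0.036     ]]
rail ends [[ 0.54634024 -0.26431959  0.012     ]
 [ 0.54135306 -0.32162949  0.012     ]]
knob [ 0.43249066 -0.28185532  0.07      ]
mid [ 0.62964259 -0.30005028  0.01      ] [ 0.54587485 -0.29373488  0.01      ] -4.311473426311132 0.049245438716054 0.050130787476213
-4.31 along 0.6504180684209306 across -0.25186563964833325
-4.31 along 0.566412596090955 across -0.25186563964833325
-4.31 along 0.4524561920229268 across -0.24854373796325555
-4.31 along 0.5643329767743627 across -0.25125992628177163
-4.31 along 0.5739513061478911 across -0.24942024138943442
-4.31 along 0.5419898989986678 across -0.2508551872027876
-5.29 along 0.6546428203376019 across -0.2406714398184978
-5.29 along 0.5706497083409786 across -0.24211245283197522
-5.29 along 0.45665308826889656 across -0.24074582520806956
-5.29 along 0.5685600047283023 across -0.2415425019608093
-5.29 along 0.5781453613019514 across -0.2395380968628374
-5.29 along 0.546213271638472 across -0.24152109110619813
```

Request:
carry_out([
  [20,20,-30],
  [25,25,-35],
  [25,25,-40],
  [15,15,-35],
  [0,0,0],
  [0,0,0],
], hand=[1,1,1,1,1,1], turn=[-2,0,0,0,0,0])

```text
clock: 1.85
position: [0.5378, -0.1496, 0.1624]
tool_rot: [180.0, 0.2, -5.3]
force: [0.3, -0.6, 0.1]
width: 0.0853
gripper_force: 0.0
```

Run:
```python
from h import *
s=manip.read_state(); print(s['clock'],s['position'],s['tool_rot'])
im,C=shot('wrist','w2'); print(C[2][:3,3])
hsv=cv2.cvtColor(im,cv2.COLOR_RGB2HSV)
m=cv2.inRange(hsv,(105,120,40),(130,255,255)); m=cv2.morphologyEx(m,cv2.MORPH_CLOSE,np.ones((9,9)))
n,l,st,c=cv2.connectedComponentsWithStats(m)
print([(c[i],st[i]) for i in range(1,n) if st[i,4]>300])
i=1+np.argmax(st[1:,4]); 
hull=cv2.convexHull(np.argwhere(l==i)[:,::-1].astype(np.int32))[:,0]
for z in(.030,.036):
    P=ray(hull,z,C)[:,:2].astype(np.float32); print(z,cv2.minEnclosingCircle(P))
cv2.imwrite('pics/w2b.png',im[:,:,::-1])
```

```text
1.85 [ 0.53781586 -0.14959027  0.16237732] [ 1.79994584e+02  1.54011283e-01 -5.31815141e+00]
[ 0.61643244 -0.15782305  0.29115162]
[(array([252.41022364, 179.55591054]), array([ 231,  158,   44,   44, 1565], dtype=int32))]
0.03 ((0.5408912897109985, -0.14659392833709717), 0.0226150993257761)
0.036 ((0.5426268577575684, -0.14685191214084625), 0.022097783163189888)
```

View pics/w2b.png

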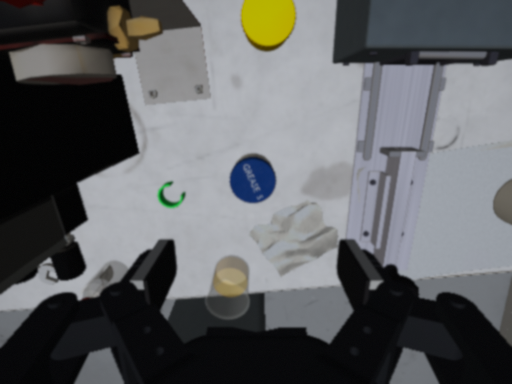

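The jar lid is at (252,180). That puts its centre at (0.5425, −0.147), so I'll descend and grip.

Request:
carry_out([
  [1,0,-30],
  [0,0,-35],
  [0,0,-35],
  [0,0,-20],
  [0,0,-12],
  [0,0,0],
  [0,0,0],
  [0,0,0],
  [0,0,0],
  [0,0,0],
  [0,0,0],
  [0,0,0],
  [0,0,0],
], hand=[1,1,1,1,1,1,1,0.3,0.3,0.3,0.3,0.3,0.3], turn=[0,0,0,0,0,0,0,0,0,0,0,0,0])

```text
clock: 3.2
position: [0.5411, -0.1488, 0.0323]
tool_rot: [180.0, -0.1, -5.2]
force: [-0.9, 0.4, 7.0]
width: 0.0436
gripper_force: 60.1
```

Request:
carry_out([
  [0,0,20],
  [0,0,30],
  [8,-25,20],
  [10,-30,0],
  [10,-33,0],
  [10,-35,0],
  [10,-25,0],
  [0,0,0],
  [0,0,0],
], hand=[0.3,0.3,0.3,0.3,0.3,0.3,0.3,0.3,0.3], turn=[0,0,0,0,0,0,0,0,0])

```text
clock: 4.1
position: [0.5877, -0.2969, 0.1002]
tool_rot: [-180.0, 0.1, -5.3]
force: [-0.9, 0.5, -1.2]
width: 0.0431
gripper_force: 61.6
```

Run:
```python
from h import *
s=manip.read_state(); print(s['clock'],s['position'],s['tool_rot'],s['width'])
im,C=shot('wrist','w3'); print(C[2][:3,3])
th=np.radians(-5.29);u=np.array([np.cos(th),np.sin(th)]);n=np.array([-u[1],u[0]])
hsv=cv2.cvtColor(im,cv2.COLOR_RGB2HSV)
m=cv2.inRange(hsv,(105,120,40),(130,255,255)); m=cv2.morphologyEx(m,cv2.MORPH_CLOSE,np.ones((9,9)))
nn,l,st,c=cv2.connectedComponentsWithStats(m); print([(c[i],st[i]) for i in range(1,nn) if st[i,4]>300])
cv2.imwrite('pics/w3b.png',cv2.resize(im[:,:,::-1],(800,600)))
```

```text
4.1 [ 0.5876831  -0.29689179  0.10024301] [-1.79957356e+02  6.05644800e-02 -5.30012877e+00] 0.04310756055806684
[ 0.6660878  -0.30522575  0.22915366]
[(array([256.15175518, 252.83474347]), array([ 214,  212,   86,   82, 5555], dtype=int32)), (array([445.87793427, 301.54741784]), array([ 407,  278,   68,   57, 2130], dtype=int32))]
```

View pics/w3b.png

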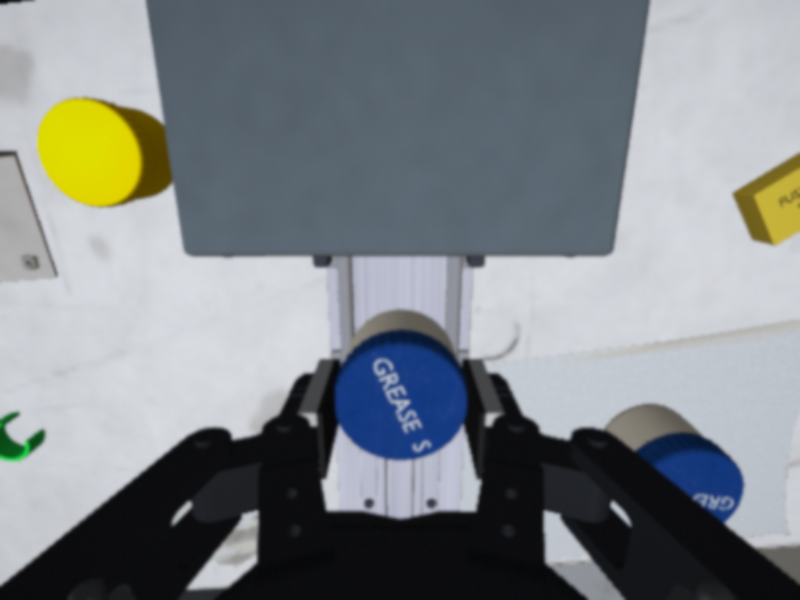

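The jar, at (401,395), sits centred over the lane (rails 352–448), and the hood front edge is at row 253, square to the hand. I'll check the distance along the lane.

Run:
```python
from h import *
im,C=load('w3'); print(C[0])
S=.64
P=ray(np.array([[185,253],[613,253]])*S,.092,C); r=ray(np.array([[352,300],[449,300]])*S,.010,C)
j=ray(np.array([[256.15,252.8]]),.1002-.028+.036-.004,C)[0]
d=P[1]-P[0]; th=np.arctan2(d[1],d[0])+np.pi/2; print(np.degrees(th),np.linalg.norm(d),P)
u=np.array([np.cos(th),np.sin(th)]);n=np.array([-u[1],u[0]])
o=P.mean(0)[:2]
for a,b in(('rails',r.mean(0)),('jar',j),('tcp',np.array([.5877,-.2969]))): print(a,b[:2],(b[:2]-o)@u,(b[:2]-o)@n)
print(np.linalg.norm(r[0]-r[1]))
```

```text
[[278.62078271   0.         256.24722068]
 [  0.         278.62078271 188.02117832]
 [  0.           0.           1.        ]]
-5.357748998299067 0.13784949556548096 [[ 0.6424178  -0.23298419  0.092     ]
 [ 0.62954622 -0.37023143  0.092     ]]
rails [ 0.59249654 -0.29792548] -0.043639326629593994 -0.0003941746145739594
jar [ 0.59159049 -0.29791709] -0.04454219667389487 -0.0004704270147071395
tcp [ 0.5877 -0.2969] -0.04851066072806792 0.00017895171583253583
0.05153676133015369
```

Request:
carry_out([
  [2,0,-20],
  [0,0,-20],
  [0,0,-12],
  [0,0,-8],
  [0,0,0],
  [0,0,0],
], hand=[0.3,0.3,0.3,0.3,0.3,0.3], turn=[0,0,0,0,0,0])

```text
clock: 4.75
position: [0.5904, -0.2967, 0.0415]
tool_rot: [180.0, -0.0, -5.2]
force: [1.2, -0.1, -1.3]
width: 0.0431
gripper_force: 61.6
```

Now at 41.5 mm; about 38.3 is the floor.

Request:
carry_out([
  [0,0,-2],
  [0,0,-1.5],
  [0,0,0],
  [0,0,0],
], hand=[0.3,0.3,0.3,0.3], turn=[0,0,0,0])

```text
clock: 5.15
position: [0.5908, -0.2973, 0.0384]
tool_rot: [179.9, -0.1, -5.3]
force: [-0.4, 0.4, 3.7]
width: 0.0429
gripper_force: 62.0
```

Request:
carry_out([
  [0,0,0],
  [0,0,0],
  [0,0,0],
  [0,0,0],
  [0,0,0],
  [0,0,0],
  [0,0,0],
  [0,0,10],
  [0,0,25],
  [-20,0,40],
  [-30,5,40],
  [-30,5,0],
], hand=[0.7,0.7,0.7,0.7,0.8,0.8,0.8,1,1,1,1,1], turn=[0,0,0,0,0,0,0,0,0,0,0,0])

```text
clock: 6.35
position: [0.5133, -0.2894, 0.1593]
tool_rot: [179.6, -0.6, -5.2]
force: [0.3, -0.4, 0.9]
width: 0.0852
gripper_force: 0.0
```

Request:
carry_out([
  [-30,3,0],
  [-30,2,0],
  [-18,1,0],
  [0,0,0],
  [0,0,0],
], hand=[1,1,1,1,1], turn=[0,0,0,0,0])

```text
clock: 6.85
position: [0.4327, -0.2812, 0.1531]
tool_rot: [180.0, -0.1, -5.3]
force: [0.0, -0.3, 0.2]
width: 0.0853
gripper_force: 0.0
```

Run:
```python
from h import *
s=manip.read_state(); print(s['clock'],s['position'],s['tool_rot'],s['width'])
im,C=shot('wrist','w4'); print(C[2][:3,3])
cv2.imwrite('pics/w4b.png',cv2.resize(im[:,:,::-1],(800,600)))
hsv=cv2.cvtColor(im,cv2.COLOR_RGB2HSV)
m=cv2.inRange(hsv,(105,120,40),(130,255,255)); m=cv2.morphologyEx(m,cv2.MORPH_CLOSE,np.ones((9,9)))
nn,l,st,c=cv2.connectedComponentsWithStats(m); print([(c[i],st[i]) for i in range(1,nn) if st[i,4]>200])
i=[i for i in range(1,nn) if st[i,4]>200 and abs(c[i][0]-256)<60][0]
hull=cv2.convexHull(np.argwhere(l==i)[:,::-1].astype(np.int32))[:,0]
(c,r)=cv2.minEnclosingCircle(ray(hull,.042,C)[:,:2].astype(np.float32)); print(c,r)
th=np.radians(-5.3);u=np.array([np.cos(th),np.sin(th)]);n=np.array([-u[1],u[0]]);o=np.array([.636,-.3016])
print((np.array(c)-o)@u,(np.array(c)-o)@n)
```

```text
6.85 [ 0.4327237  -0.28124598  0.15305342] [ 1.79950694e+02 -9.18429797e-02 -5.28372924e+00] 0.08533012551309156
[ 0.5108162  -0.28929974  0.28215019]
[(array([257.73136095,   8.41183432]), array([232,   0,  53,  21, 845], dtype=int32)), (array([435.1491454 , 115.04495434]), array([ 397,   80,   77,   71, 4271], dtype=int32))]
(0.5807226896286011, -0.2971052825450897) 0.01955263502895832
-0.05545616287773305 -0.0006304964502565419
```

View pics/w4b.png

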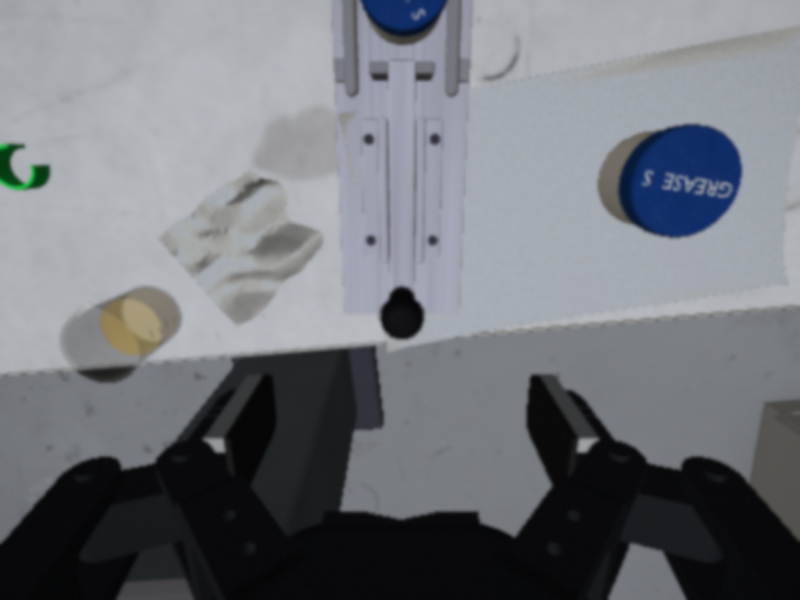

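The jar stands on the lane centred between the rails at (402,5), ahead of the push plate at (402,68). The knob at (402,318) is right under the tool, so I'll grip it.

Request:
carry_out([
  [-1,0,-25],
  [0,0,-25],
  [0,0,-22],
  [0,0,-15],
  [0,0,0],
  [0,0,0],
  [0,0,0],
  [0,0,0],
  [0,0,0],
  [0,0,0],
  [0,0,0],
  [0,0,0],
  [0,0,0],
  [0,0,0],
], hand=[1,1,1,1,1,1,0,0,0,0,0,0,0,0], turn=[0,0,0,0,0,0,0,0,0,0,0,0,0,0])

```text
clock: 8.3
position: [0.4317, -0.2817, 0.0658]
tool_rot: [179.9, -0.1, -5.3]
force: [-0.4, -2.9, 5.7]
width: 0.0204
gripper_force: 58.7
```

Request:
carry_out([
  [5,-0.5,0],
  [8,-0.7,0],
  [8,-0.7,0],
  [8,-0.8,0],
  [8,-0.7,0],
  [8,-0.8,0],
  [5,-0.4,0],
  [0,0,0],
  [0,0,0],
  [0,0,0],
], hand=[0,0,0,0,0,0,0,0,0,0], turn=[0,0,0,0,0,0,0,0,0,0])

```text
clock: 9.3
position: [0.4806, -0.2862, 0.0658]
tool_rot: [179.9, 0.1, -5.3]
force: [-3.4, -2.7, 7.9]
width: 0.0205
gripper_force: 58.9
```

Request:
carry_out([
  [5,-0.5,0],
  [8,-0.7,0],
  [8,-0.7,0],
  [8,-0.8,0],
  [8,-0.7,0],
  [8,-0.8,0],
  [5,-0.4,0],
  [0,0,0],
  [0,0,0],
  [0,0,0],
], hand=[0,0,0,0,0,0,0,0,0,0], turn=[0,0,0,0,0,0,0,0,0,0])

```text
clock: 10.3
position: [0.5313, -0.2909, 0.0658]
tool_rot: [179.9, -0.0, -5.3]
force: [-2.4, -1.8, 6.4]
width: 0.0205
gripper_force: 58.8
```

Request:
carry_out([
  [5,-0.5,0],
  [6,-0.5,0],
  [6,-0.6,0],
  [6,-0.5,0],
  [5,-0.5,0],
  [0,0,0],
  [0,0,0],
  [0,0,0],
], hand=[0,0,0,0,0,0,0,0], turn=[0,0,0,0,0,0,0,0])

```text
clock: 11.1
position: [0.5584, -0.2934, 0.0658]
tool_rot: [179.9, 0.1, -5.3]
force: [-4.4, -1.2, 8.1]
width: 0.0206
gripper_force: 58.9
```

Request:
carry_out([
  [2,-0.2,0],
  [2,-0.2,0],
  [0,0,0],
  [0,0,0],
  [0,0,0],
], hand=[0,0,0,0,0], turn=[0,0,0,0,0])

```text
clock: 11.6
position: [0.5618, -0.2937, 0.0658]
tool_rot: [179.9, 0.1, -5.3]
force: [-5.6, -1.3, 9.2]
width: 0.0203
gripper_force: 59.0
```

Request:
carry_out([
  [1,-0.1,0],
  [1,-0.1,0],
  [0,0,0],
  [0,0,0],
  [0,0,0],
], hand=[0,0,0,0,0], turn=[0,0,0,0,0])

```text
clock: 12.1
position: [0.5647, -0.294, 0.0658]
tool_rot: [179.9, 0.0, -5.3]
force: [-2.9, -1.7, 8.0]
width: 0.0203
gripper_force: 59.4
```

Request:
carry_out([
  [1,-0.1,0],
  [1,-0.1,0],
  [0,0,0],
  [0,0,0],
  [0,0,0],
], hand=[0,0,0,0,0], turn=[0,0,0,0,0])

```text
clock: 12.6
position: [0.5668, -0.2941, 0.0658]
tool_rot: [179.9, 0.0, -5.3]
force: [-3.2, -2.5, 6.5]
width: 0.0206
gripper_force: 59.3
```

Request:
carry_out([
  [1,-0.1,0],
  [1,-0.1,0],
  [0,0,0],
  [0,0,0],
  [0,0,0],
], hand=[0,0,0,0,0], turn=[0,0,0,0,0])

```text
clock: 13.1
position: [0.5687, -0.2943, 0.0658]
tool_rot: [179.9, 0.0, -5.3]
force: [-2.9, -1.8, 7.3]
width: 0.0207
gripper_force: 59.3
```

Request:
carry_out([
  [1,-0.1,0],
  [0.5,0,0],
  [0,0,0],
  [0,0,0],
  [0,0,0],
], hand=[0,0,0,0,0], turn=[0,0,0,0,0])

```text
clock: 13.6
position: [0.5702, -0.2944, 0.0658]
tool_rot: [179.9, 0.0, -5.3]
force: [-3.6, -1.0, 6.0]
width: 0.0204
gripper_force: 59.3
```

Request:
carry_out([
  [1,-0.1,0],
  [0.5,-0.1,0],
  [0,0,0],
  [0,0,0],
  [0,0,0],
], hand=[0,0,0,0,0], turn=[0,0,0,0,0])

```text
clock: 14.1
position: [0.5717, -0.2946, 0.0659]
tool_rot: [179.9, 0.0, -5.3]
force: [-3.5, -1.6, 7.1]
width: 0.0209
gripper_force: 59.4
```

Request:
carry_out([
  [0.6,-0.1,0],
  [0.6,0,0],
  [0,0,0],
  [0,0,0],
  [0,0,0],
], hand=[0,0,0,0,0], turn=[0,0,0,0,0])

```text
clock: 14.6
position: [0.5729, -0.2947, 0.0658]
tool_rot: [179.9, 0.0, -5.3]
force: [-2.9, -1.9, 6.5]
width: 0.0205
gripper_force: 59.4
```

Request:
carry_out([
  [0.6,-0.1,0],
  [0.6,0,0],
  [0,0,0],
  [0,0,0],
  [0,0,0],
], hand=[0,0,0,0,0], turn=[0,0,0,0,0])

```text
clock: 15.1
position: [0.5741, -0.2948, 0.0658]
tool_rot: [179.9, 0.0, -5.3]
force: [-3.3, -1.2, 7.1]
width: 0.0202
gripper_force: 59.3
```

Request:
carry_out([
  [0.6,-0.1,0],
  [0.6,0,0],
  [0,0,0],
  [0,0,0],
], hand=[0,0,0,0], turn=[0,0,0,0])

```text
clock: 15.5
position: [0.5753, -0.2949, 0.0658]
tool_rot: [179.9, 0.0, -5.3]
force: [-3.1, -1.8, 7.0]
width: 0.0205
gripper_force: 59.3
```

Request:
carry_out([
  [0.6,-0.1,0],
  [0.6,-0.1,0],
  [0,0,0],
  [0,0,0],
], hand=[0,0,0,0], turn=[0,0,0,0])

```text
clock: 15.9
position: [0.5765, -0.295, 0.0658]
tool_rot: [179.9, 0.0, -5.3]
force: [-3.2, -1.5, 7.0]
width: 0.0206
gripper_force: 59.4
```

Request:
carry_out([
  [0.6,-0.1,0],
  [0.6,0,0],
  [0,0,0],
  [0,0,0],
], hand=[0,0,0,0], turn=[0,0,0,0])

```text
clock: 16.3
position: [0.5771, -0.2951, 0.0658]
tool_rot: [179.9, 0.1, -5.3]
force: [-4.6, -1.8, 8.6]
width: 0.0204
gripper_force: 59.4
```

Request:
carry_out([
  [0.6,-0.1,0],
  [0.6,-0.1,0],
  [0,0,0],
  [0,0,0],
], hand=[0,0,0,0], turn=[0,0,0,0])

```text
clock: 16.7
position: [0.5777, -0.2951, 0.0658]
tool_rot: [179.9, 0.2, -5.3]
force: [-6.3, -0.8, 8.9]
width: 0.0203
gripper_force: 59.6
```

Request:
carry_out([
  [0.6,-0.1,0],
  [0,0,0],
  [0,0,0],
  [0,0,0],
], hand=[0,0,0,0], turn=[0,0,0,0])

```text
clock: 17.1
position: [0.5779, -0.2952, 0.0657]
tool_rot: [179.9, 0.2, -5.3]
force: [-6.1, -1.5, 9.6]
width: 0.0205
gripper_force: 59.6
```

Request:
carry_out([
  [-0.3,0,0],
  [-0.3,0,0],
  [-0.3,0.1,0],
  [-0.3,0,0],
  [-0.3,0,0],
  [-0.3,0.1,0],
  [-0.3,0,0],
  [-0.3,0,0],
  [-0.3,0.1,0],
  [-0.3,0,0],
  [-0.3,0,0],
  [-0.3,0.1,0],
  [-0.5,0,0],
  [-0.5,0.1,0],
  [-0.5,0,0],
  [-1,0.1,0],
], hand=[0,0,0,0,0,0,0,0,0,0,0,0,0,0,0,0], turn=[0,0,0,0,0,0,0,0,0,0,0,0,0,0,0,0])

```text
clock: 18.7
position: [0.5751, -0.2949, 0.0658]
tool_rot: [179.9, -0.1, -5.3]
force: [3.3, -3.5, 4.7]
width: 0.0208
gripper_force: 59.2
```

Request:
carry_out([
  [-2,0.2,0],
  [-4,0.4,0],
  [-6,0.5,0],
  [-7,0.6,0],
  [-7,0.7,0],
  [-7,0.6,0],
  [-7,0.7,0],
  [-7,0.6,0],
  [-7,0.7,0],
  [-7,0.6,0],
  [-7,0.7,0],
  [-4,0.4,0],
  [0,0,0],
  [0,0,0],
], hand=[0,0,0,0,0,0,0,0,0,0,0,0,0,0], turn=[0,0,0,0,0,0,0,0,0,0,0,0,0,0])

```text
clock: 20.1
position: [0.5011, -0.2881, 0.0657]
tool_rot: [179.9, 0.1, -5.3]
force: [-1.5, -2.5, 9.7]
width: 0.0202
gripper_force: 59.6
```

Request:
carry_out([
  [-5,0.5,0],
  [-7,0.6,0],
  [-7,0.7,0],
  [-7,0.6,0],
  [-7,0.7,0],
  [-7,0.6,0],
  [-7,0.6,0],
  [-7,0.7,0],
  [-5,0.4,0],
  [-4,0.4,0],
  [-3,0.3,0],
  [0,0,0],
  [0,0,0],
], hand=[0,0,0,0,0,0,0,0,0,0,0,0,0], turn=[0,0,0,0,0,0,0,0,0,0,0,0,0])

```text
clock: 21.4
position: [0.4353, -0.282, 0.0657]
tool_rot: [179.9, 0.1, -5.3]
force: [-1.2, -3.8, 10.1]
width: 0.0203
gripper_force: 59.6
```

Request:
carry_out([
  [-2,0.2,0],
  [-2,0.2,0],
  [-1,0.1,0],
  [0,0,0],
  [0,0,0],
  [0,0,0],
  [0,0,0],
], hand=[0,0,0,0,0,0,0], turn=[0,0,0,0,0,0,0])

```text
clock: 22.1
position: [0.4308, -0.2816, 0.0658]
tool_rot: [179.9, 0.0, -5.3]
force: [-0.3, -3.2, 8.7]
width: 0.0203
gripper_force: 59.5
```

Request:
carry_out([
  [0,0,0],
  [0,0,0],
  [0,0,0],
  [0,0,0],
  [0,0,0],
  [0,0,20],
  [0,0,35],
  [0,0,40],
  [0,0,0],
  [0,0,0],
], hand=[0.6,1,1,1,1,1,1,1,1,1], turn=[0,0,0,0,0,0,0,0,0,0])

```text
clock: 23.1
position: [0.4317, -0.2815, 0.1612]
tool_rot: [179.9, -0.1, -5.3]
force: [-0.7, -0.3, -0.1]
width: 0.0856
gripper_force: 0.0
```

Run:
```python
from h import *
im,C=shot('wrist','w5'); b,_=shot('scene','s5')
cv2.imwrite('pics/fin.png',np.hstack([cv2.resize(im[:230,160:360,::-1],(400,460)),cv2.resize(b[150:310,200:400,::-1],(400,460))]))
```

```text
(no output)
```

View pics/fin.png

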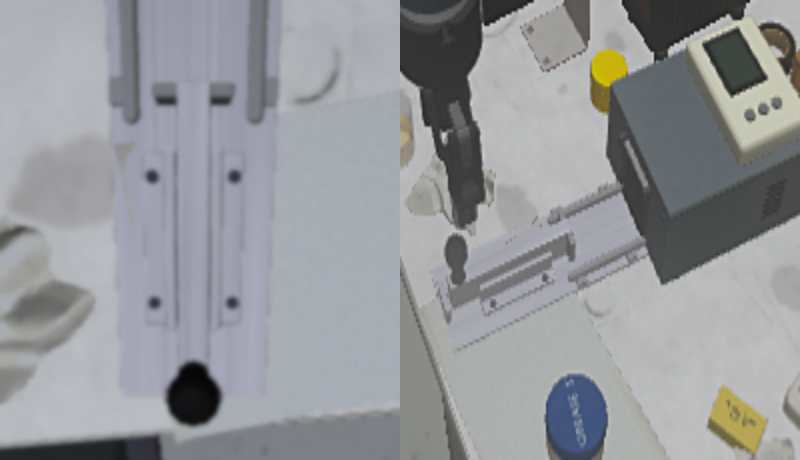

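The lane is empty. The ram is drawn back, with its plate at (193,92) and knob at (193,392), and the flap opening looks closed.

```bash
python3 -c "
from bench import manip
print(manip.job_done())"
```

```text
the job is handed in; nothing more can be done
None
```

I placed the jar on the lane, pushed it through the flap until I felt about 3 N against the measuring head, then drew the ram back to its starting area and handed the job in at about 23 s. The last pictures show an empty lane with the flap apparently shut; whether the jar still touches the pad could not be seen, and the hand-in gave no verdict.

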